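Turn the lathe's control panel over, clamp it, and hang up its parts baskets

TASK

The lathe's control panel has to be wired from behind: loosen the white clamp knob of the green turnover frame, swing the panel steadily over by its red handle, without slamming it, until it rests fully home against its far stop with the circuit-board side up, then turn the knob fully tight again. Clear the bench too: hang every parts basket by its steel handle bar on the rack, each on a double hook of its own, before or after the panel work. Leave the oil bottle, the screwdriver and the chuck key alone.

Things in the scene. Friction and masses are not known exactly. Their poses are not given: they have to be found in the camera images.
- pivot (a point): Middle of the panel's pivot axis, 135 mm above the bench, in the fixed green turnover frame (base 150 x 280 x 12 mm; posts 18 mm thick, 165 mm high, stand 115 mm to either side along y). Its y axis is the pivot axis (the panel's long axis), its x axis points level away from the robot, z up.
- panel (a joint): Angle of the grey panel (90 x 180 x 10 mm) about the pivot's +y, rad. 0: level, push-button side up, handle towards the robot (-x). As it grows the handle rises over the top; at 3.14 it meets the far stop, level, green circuit board up, handle at +x. Turns stiffly (0.25 N m), stays where left. A brake holds it while the knob is tight: do not force it.
- panel_handle (a point): Middle of the panel's red round handle bar (12 mm diameter, along the pivot's y), 105 mm from the pivot axis. Two 8 mm arms 55 mm to either side hold it; the gap from the bar to the panel's edge is 54 mm, so it can be pinched from above at every angle and turns between the pads. This point's frame turns with the panel.
- knob (a joint): Angle of the white clamp knob, rad: 0 fully loose, 1.4 fully tight (stops); grows clockwise seen from above. The brake bites from about 0.95. It turns with 0.15 N m, up to about 0.4 N m when tight, and stays where left.
- knob_grip (a point): Middle of the knob's grip, a bar 64 mm long, 14 mm thick, 32 mm tall (16 mm above and below this point) on the knob's upright axis, 115 mm to the -y side of the pivot, 219 mm above the bench. The bar lies along this point's own x axis (the pivot's x at knob value 0) and turns with the knob.
- hook1 (a point): Seat of the first double hook (+y end of the blue rack): where the middle of a basket's bar comes to rest, 161 mm above the bench. Two 8 mm steel prongs, 30 mm to either side along y, run along x as a shallow V, lowest here, rising to 180 mm at the tips (36 mm to -x) and 171 mm at the back (38 mm to +x). A bar along y is lowered into the V from above, the fingers between the prongs.
- hook2 (a point): The same for the middle double hook; the three hooks are 135 mm apart along y. The rack's rail (12 mm thick, 110 mm above the bench) runs along y 50 mm behind (+x of) the seats.
- hook3 (a point): The same for the double hook at the -y end.
- basket1_handle (a point): Middle of the handle bar of the yellow parts basket, a tray 56 (x) by 116 (y) by 38 mm tall, 0.13 to 0.27 kg. The steel bar, 12 mm diameter, lies along y, 105 mm above the underside, between uprights 52 mm to either side (100 mm clear). None from the start: this basket is absent; 2 or 3 baskets are there.
- basket2_handle (a point): The same for the orange basket.
- basket3_handle (a point): The same for the blue basket.
- oil_bottle: Pale oil bottle with a red cap, 52 mm diameter, 130 mm tall, origin at its underside. Bystander.
- screwdriver: Screwdriver lying on the bench along its x axis. Bystander.
- chuck_key: Steel T-handled chuck key lying on the bench, 100 mm long with a 130 mm cross bar; origin at the middle of the cross bar. Bystander.

How it is judged:
On the way, in this order (a step that is already met when the one before it is completed fails the run):
1. the clamp knob has been loosened (below 0.5 rad) (value of joint knob below 0.5 rad), for 0.2 s.
2. with the knob loose, the panel has been turned over to within 0.09 rad of the far stop (value of joint panel above 3.05 rad and value of joint knob below 0.9 rad), for 0.2 s.
3. the knob has been turned tight (above 1.2 rad) with the panel at the stop (value of joint panel above 3.05 rad and value of joint knob above 1.2 rad), for 0.2 s.
At the end, for the whole second after the job is handed in: The panel is within 0.09 rad of its far stop, the knob is above 1.2 rad, and every basket present hangs level (within 0.25 rad) with the middle of its handle bar within 22 mm of a hook's seat (all of step 3 and (distance between basket1_handle and hook1 below 0.022 m or distance between basket1_handle and hook2 below 0.022 m or distance between basket1_handle and hook3 below 0.022 m) and angle between each of basket1_handle, basket2_handle, basket3_handle's own z axis and vertical below 0.25 rad and (distance between basket2_handle and hook1 below 0.022 m or distance between basket2_handle and hook2 below 0.022 m or distance between basket2_handle and hook3 below 0.022 m) and (distance between basket3_handle and hook1 below 0.022 m or distance between basket3_handle and hook2 below 0.022 m or distance between basket3_handle and hook3 below 0.022 m)); the robot touches nothing.
It fails at once if the oil bottle is moved more than 40 mm (distance of oil_bottle from where it was at the start of the episode above 0.04 m).
It fails at once if the screwdriver is moved more than 40 mm (distance of screwdriver from where it was at the start of the episode above 0.04 m).
It fails at once if the chuck key is moved more than 40 mm (distance of chuck_key from where it was at the start of the episode above 0.04 m).
It fails at once if the panel is flung over (faster than 3 rad/s) (velocity of joint panel above 3 rad/s).
Of basket1, basket2, basket3 only 2 to 3 are there at a start; the rules pass over those that are not, and their reading is None.
At some moment in a run one of basket1, basket2, basket3 may be knocked a few centimetres aside while the robot is not near it.
It also fails if it takes over 208 s, if anything falls off the work surface, if the arm or the gripper's body presses on something with over 40 N, if the wrist force passes 120 N, or if a joint passes its speed limit or range.

ROBOT

A 6-joint arm with a two-finger parallel gripper is mounted at the origin on the work surface. World frame = base frame: x ahead of the robot, y to its left, z up, the work surface at z = 0. Lengths are in m, angles in rad, forces in N, time in s.
With the tool pointing down it reaches from about 0.275 to 1 m from the base axis. Payload 8.4 kg.
Tool frame: the origin (TCP) lies at the very end of the fingers, on their centre line; the grasp point (between the pads) lies 19 mm behind it; x points along the fingers, y is the direction in which the jaws open and shut, and the axes are right-handed (so a half turn about x gives the same grasp; the last joint's range is limited). The gripper opens to 85 mm and grips with 20 to 120 N. Pads are 22 mm wide; open, the fingers measure 114 mm over their backs; the gripper's body (76 mm by 85 mm) begins 54 mm behind the grasp point. The pads swing forward as they close: fully open they stand 13 mm farther back than shut.
Start: joints at [1.197, 0.353, 1.633, -0, 1.155, -0.002], TCP at [0.227, 0.582, 0.231] pointing down, gripper open.
Joint ranges: [-2.63, 2.63], [-0.92, 2.1], [0.06, 2.66], [-1.3, 4.44], [0, 2.69], [-3.02, 3.02]. Speed limits (rad/s): [2.22, 2.22, 2.79, 3.14, 3.14, 3.14].

INTERFACE

Orientations are given as a rotation vector (axis times angle).
In Python, from bench import env, viewer, workorder gives the robot as it stands. The module is installed in compiled form; this text tells all that it offers.
- The arm moves only by the tool step_arm, never from a script. Its argument "plan" is a list of rows, each a list of 3 entries, a list of its own where there are three numbers: the shift along the tool's x, y, z in units of 30 mm (1.0 is 30 mm), then the turn, a rotation vector about the tool's x, y, z in units of 8 degrees (1.0 is 8 degrees), then the finger opening in mm, from 0 to 85.4. In form: [[[x, y, z], [rx, ry, rz], claw], ...]. A call has exactly 5 rows; each row is the pose to reach, as a shift and turn from the pose commanded when the call began, along the tool's axes at that moment; what a row does not reach only later rows make up. A row lasts 1/10 s, in which the tool goes at most 50 mm and 8.59 degrees, less where a joint would pass 70% of its speed; a pose out of reach is approached as far as the arm can. A call with a gripper value outside its range is refused whole. The fingers move at their own pace and stop on an object; the grip force is fixed at half the most. Time passes only in rows, so rows that repeat a pose let the fingers close, or fill a call up. It gives the time, the measured TCP pose, the force and the opening at its end, in the units of the state.
- env.get_state(): the state, without advancing time (a new reading comes with each control period).
- viewer.camera(name): name is "scene" or "top" or "wrist"; returns a dict with "pixels" (400x640x3 uint8, red, green, blue), "range_z" (400x640 float32, m along the optical axis (not along the pixel's ray), 0 where there is no reading), "mtx" (3x3 intrinsics, pixels), "k1" (the pictures are not rectified: a ray, as slopes to the right and down, at radius r is drawn at 1 + k1 r^2 times it, then the intrinsics apply), "rvec" (rotation vector, rad) and "tvec" (3), from world to camera coordinates, as OpenCV has them; the wrist camera has in their place "mount" (4x4, takes a point from camera to tool coordinates, whose origin is the TCP and whose axes are the tool frame's). Camera axes: x right, y down, z forward; pixel columns grow to the right and rows downward; lengths in m; the calibration is good to about 2 mm. A picture is of the moment at which its call begins: read the wrist's pose just before it.
- workorder.finish_job(): hands the job in, once; it reports no verdict.
Trained networks look in the newest picture that a camera, given by its name, has taken for a name from the list of things; names that differ only in an ending like _2 or _b are one class to them, and where a whole thing is asked for, a point or a joint stands for the part that bears it (a point fixed in the world has none). Each returns a list of dicts, best first, with "conf" (0 to 1); they miss things now and then, are a little off and sometimes report something else, mostly with a low value. They report only what shows in the picture. A call takes as long as a camera call.
- viewer.find_in(camera, thing): "box" ([centre column, centre row, width, height] as shares, 0 to 1, of the picture: columns of its width, rows of its height, round what is visible of it).
The state is a dict: "clock": time; "joint_positions": joint angles; "dq": joint speeds; "joint_torque": joint torques, N m; "eef_pos": TCP position; "tcp_rot": TCP orientation; "contact_force": force on the tool from outside, world axes, zero at the start; "ft_torque": the same for the moment, N m; "finger_gap": opening from 0.0 (shut) to 1.0 (fully open).
Only numpy, scipy, OpenCV 4.12 (cv2) and the standard library are available. Lean on these libraries where they do the work, as an engineer would, in place of code of your own. Each camera call takes 0.05 s, during which the arm holds its last target. There are 200 camera calls.

## Working session

There is one attempt and no reset: what is moved stays moved. The work goes in short steps, Python scripts to look and compute and a tool call to move; the robot and the scene stay as the last step left them, time stands still between calls to the robot, and variables do not carry over. Pictures are saved under pics/ and viewed, on a budget of 14 in all, crops included, one or two more only if the job needs it, and the job is handed in when it is done.

Besides the shell and the picture viewer there is one more tool, called after ">>>" by a JSON object that holds its "fn" and its "kwargs", one argument or row to a line. step_arm: Moves the arm, as the interface text tells. Its arguments: {"type":"object","properties":{"plan":{"type":"array"}},"required":["plan"]}

```bash
mkdir -p pics; cat > h.py <<'E'
import numpy as np, cv2
from scipy.spatial.transform import Rotation as R
from bench import env, viewer, workorder
def save(n,f):
    c=viewer.camera(n); cv2.imwrite('pics/'+f,c['pixels'][:,:,::-1]); return c
def ray(c,uv):
    K=c['mtx']; p=np.array([(uv[0]-K[0,2])/K[0,0],(uv[1]-K[1,2])/K[1,1]]); s=p.copy()
    for _ in range(10): s=p/(1+c['k1']*(s@s))
    return np.array([s[0],s[1],1.])
def toworld(c,P,st=None):
    P=np.atleast_2d(P)
    if 'mount' in c:
        M=c['mount']; P=P@M[:3,:3].T+M[:3,3]
        return P@R.from_rotvec(st['tcp_rot']).as_matrix().T+st['eef_pos']
    Rm=cv2.Rodrigues(np.array(c['rvec'],float))[0]; return (P-np.array(c['tvec']).ravel())@Rm
def cloud(c,st=None):
    K=c['mtx']; v,u=np.mgrid[0:400,0:640]
    p=np.stack([(u-K[0,2])/K[0,0],(v-K[1,2])/K[1,1]],-1); s=p.copy()
    for _ in range(10): s=p/(1+c['k1']*(s**2).sum(-1,keepdims=True))
    z=c['range_z'][...,None]; P=np.concatenate([s*z,z],-1).reshape(-1,3)
    return toworld(c,P,st).reshape(400,640,3)
E
python3 - <<'E'
from h import *
st=env.get_state(); print(st)
for n in ['scene','top']:
    c=save(n,n+'0.png'); W=cloud(c); print(n,c['k1'],c['mtx'].round(1).tolist(), toworld(c,[0,0,0]).round(3))
    np.savez(n+'.npz',W=W,z=c['range_z'],px=c['pixels'])
    for t in ['panel','panel_handle','knob','knob_grip','basket1_handle','basket2_handle','basket3_handle','oil_bottle','screwdriver','chuck_key']:
        for d in viewer.find_in(n,t)[:2]:
            b=d['box']; u,v=b[0]*640,b[1]*400
            w=W[int(v),int(u)]
            print(t,round(d['conf'],2),[round(x) for x in (u,v,b[2]*640,b[3]*400)],w.round(3))
E
```

```text
{'clock': 0.0, 'joint_positions': array([ 1.19660007e+00,  3.53642239e-01,  1.63414088e+00,  7.91384103e-06,
        1.15516041e+00, -2.37872551e-03]), 'dq': array([ 0.00011443, -0.00018204, -0.0017975 , -0.00051932, -0.00036104,
       -0.00069523]), 'joint_torque': array([-3.14116907e-03, -6.05254555e+01, -3.42043626e+01, -3.88328253e-04,
        9.87692998e-03,  6.63582938e-06]), 'eef_pos': array([0.22688322, 0.58186458, 0.23056247]), 'tcp_rot': array([ 0.29068716,  1.55129932, -0.29277941]), 'contact_force': array([-0.7463823 ,  0.49360038,  0.13082496]), 'ft_torque': array([-0.01678105,  0.00948612, -0.03291924]), 'finger_gap': 1.0004181997045136}
scene -0.07571489692077693 [[455.1, 0.0, 324.0], [0.0, 455.1, 196.3], [0.0, 0.0, 1.0]] [[ 0.888 -0.474  1.083]]
panel 0.92 [330, 134, 71, 72] [0.521 0.235 0.153]
panel_handle 0.76 [329, 134, 68, 74] [0.514 0.235 0.153]
knob 0.55 [325, 144, 16, 30] [0.558 0.138 0.235]
knob_grip 0.48 [324, 143, 15, 30] [0.552 0.138 0.235]
basket1_handle 0.89 [222, 254, 49, 58] [ 0.417 -0.154  0.02 ]
basket2_handle 0.61 [255, 214, 43, 58] [ 0.426 -0.014  
[... 493 characters left out ...]
.152 0.235]
knob 0.42 [417, 201, 163, 62] [ 0.616 -0.195  0.01 ]
knob_grip 0.75 [286, 213, 25, 16] [0.553 0.15  0.234]
knob_grip 0.23 [467, 265, 55, 30] [ 0.436 -0.317  0.015]
basket1_handle 0.96 [411, 270, 53, 25] [ 0.421 -0.153  0.111]
basket2_handle 0.8 [358, 270, 46, 30] [ 0.427 -0.019  0.106]
basket3_handle 0.67 [468, 264, 56, 32] [ 0.439 -0.321  0.01 ]
basket3_handle 0.22 [417, 202, 168, 59] [ 0.616 -0.195  0.01 ]
oil_bottle 0.74 [467, 264, 56, 33] [ 0.441 -0.32   0.015]
oil_bottle 0.72 [335, 148, 25, 28] [0.753 0.029 0.093]
screwdriver 0.83 [175, 278, 31, 61] [0.423 0.469 0.02 ]
chuck_key 0.81 [221, 164, 44, 40] [0.736 0.351 0.016]
chuck_key 0.32 [242, 240, 87, 70] [0.503 0.267 0.148]
```

```bash
python3 - <<'E'
import cv2
for n in ['scene','top']:
    a=cv2.imread(f'pics/{n}0.png')
    a=a[70:340,140:460] if n=='scene' else a[90:330,150:520]
    cv2.imwrite(f'pics/{n}1.png',cv2.resize(a,None,fx=2.15,fy=2.15,interpolation=cv2.INTER_CUBIC))
E
```

```text
(no output)
```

View pics/scene1.png

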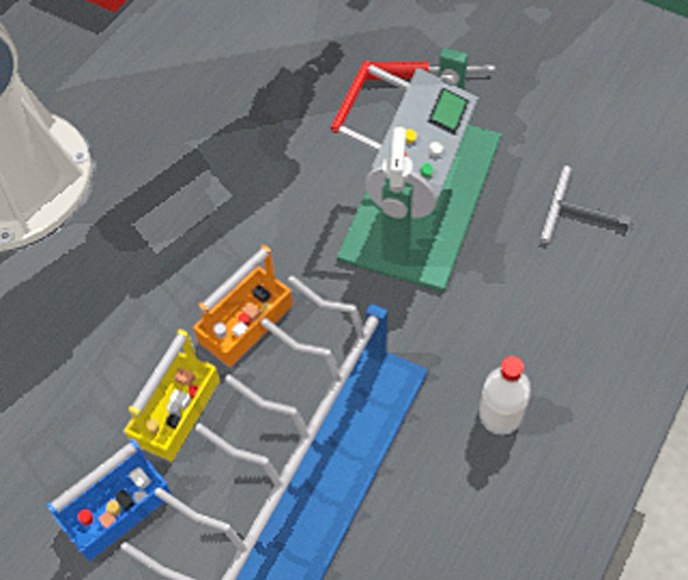

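View pics/top1.png

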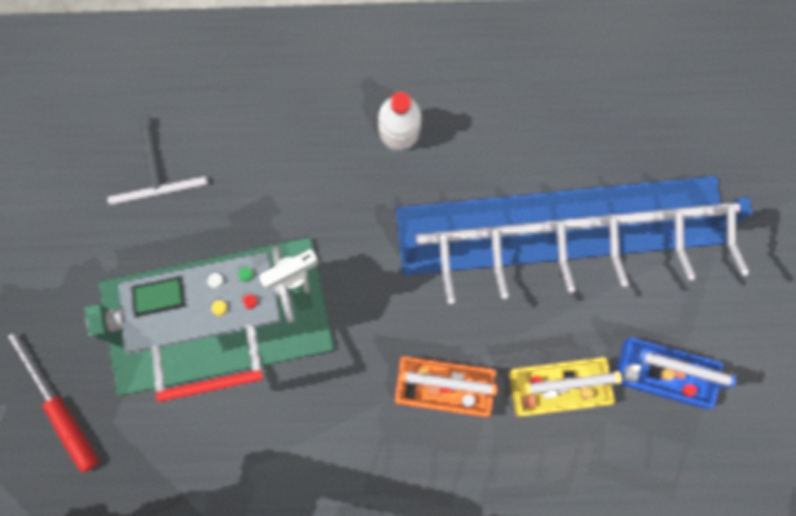

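Three baskets are there, on the bench in front of the rack. The panel frame is yawed about 11° (handle bar at top-crop (157,395)–(262,375)), and the knob bar is at (290,268). Next I fit the poses from the depth.

```bash
cat > fit.py <<'E'
from h import *
def line(P,name):
    if len(P)<5: print(name,'few',len(P)); return
    m=np.median(P,0)
    for _ in range(3):
        q=P[:,:2]-P[:,:2].mean(0); _,_,V=np.linalg.svd(q,full_matrices=False)
        d=V[0]; n=np.array([-d[1],d[0]]); k=abs(q@n)<0.012; P=P[k]
    c=P[:,:2].mean(0); t=(P[:,:2]-c)@d; mid=c+d*(np.percentile(t,1)+np.percentile(t,99))/2
    dd=d if d[1]>0 else -d
    print(name,len(P),'mid',mid.round(4),'ztop',np.percentile(P[:,2],[10,50,90]).round(4),'len',round(np.ptp(np.percentile(t,[1,99])),3),'angle of dir(from +y) deg',round(np.degrees(np.arctan2(-dd[0],dd[1])),1))
if __name__=='__main__':
  for n in ['top','scene']:
    f=np.load(n+'.npz'); W=f['W'].reshape(-1,3); px=f['px'].reshape(-1,3).astype(int); ok=f['z'].ravel()>0
    W=W[ok];px=px[ok]; x,y,z=W.T; r,g,b=px.T
    print(n)
    for i,y0 in enumerate([-.02,-.155,-.32]):
        k=(abs(y-y0)<.085)&(abs(x-.435)<.06)&(z>.095)&(z<.13)
        line(W[k],['orange','yellow','blue'][i])
    line(W[(y>.1)&(y<.4)&(x<.5)&(z>.1)&(z<.2)&(r>100)&(g<60)&(b<70)],'handle')
    line(W[(y>.08)&(y<.22)&(abs(x-.55)<.07)&(z>.225)&(z<.26)],'knob')
    k=(y<.0)&(y>-.5)&(x>.48)&(x<.68)&(z>.14)&(z<.2)
    P=W[k]; 
    # cluster prongs along rack
    lab=np.zeros(len(P),int)
    img=np.zeros((300,600),np.uint8); ii=((P[:,0]-.45)*1000).astype(int); jj=((P[:,1]+.5)*1000).astype(int)
    img[ii,jj]=255; img=cv2.dilate(img,np.ones((9,9))); nl,L=cv2.connectedComponents(img); lab=L[ii,jj]
    for l in range(1,nl):
        Q=P[lab==l]
        if len(Q)>10:
            q=Q[np.argsort(Q[:,0])]
            print(len(Q),'x',Q[:,0].min().round(3),Q[:,0].max().round(3)); line(Q,' prong')
            for s in np.array_split(q,5): print('   ',s.mean(0).round(4))
E
python3 fit.py
```

```text
top
orange 212 mid [ 0.4305 -0.0206] ztop [0.1058 0.1093 0.1126] len 0.107 angle of dir(from +y) deg -9.8
yellow 231 mid [ 0.4251 -0.146 ] ztop [0.105  0.109  0.1127] len 0.151 angle of dir(from +y) deg 5.2
blue 221 mid [ 0.4406 -0.3   ] ztop [0.1051 0.1095 0.1126] len 0.108 angle of dir(from +y) deg -17.6
handle few 0
knob 177 mid [0.5498 0.1542] ztop [0.2303 0.2339 0.2371] len 0.062 angle of dir(from +y) deg 26.3
108 x 0.514 0.598
 prong 108 mid [ 0.5559 -0.0201] ztop [0.1553 0.1638 0.1756] len 0.08 angle of dir(from +y) deg -85.8
    [ 0.5229 -0.0225  0.1751]
    [ 0.5411 -0.0211  0.162 ]
    [ 0.5587 -0.0202  0.1556]
    [ 0.5738 -0.0186  0.1622]
    [ 0.5892 -0.0178  0.1657]
109 x 0.518 0.603
 prong 109 mid [ 0.5601 -0.0797] ztop [0.1541 0.1641 0.1758] len 0.081 angle of dir(from +y) deg -85.4
    [ 0.5266 -0.0824  0.1756]
    [ 0.5449 -0.0806  0.1633]
    [ 0.5634 -0.0799  0.1555]
    [ 0.578  -0.0782  0.1618]
    [ 0.5937 -0.077   0.1649]
111 x 0.525 0.608
 prong 111 mid [ 0.5653 -0.1542] ztop [0.1535 0.1625 0.1756] len 0.081 angle of dir(from +y) deg -85.3
    [ 0.5326 -0.156
[... 2374 characters left out ...]
eg -86.1
    [ 0.536  -0.2187  0.1756]
    [ 0.5529 -0.2176  0.1643]
    [ 0.5707 -0.2164  0.1575]
    [ 0.5927 -0.2147  0.166 ]
    [ 0.6086 -0.214   0.1571]
180 x 0.532 0.619
 prong 180 mid [ 0.5753 -0.2922] ztop [0.1541 0.1637 0.176 ] len 0.086 angle of dir(from +y) deg -86.2
    [ 0.5406 -0.2944  0.1754]
    [ 0.5573 -0.2933  0.1636]
    [ 0.5756 -0.2923  0.157 ]
    [ 0.5977 -0.2906  0.1657]
    [ 0.6137 -0.2896  0.1573]
191 x 0.537 0.623
 prong 191 mid [ 0.5795 -0.351 ] ztop [0.1543 0.1645 0.1756] len 0.084 angle of dir(from +y) deg -86.2
    [ 0.5451 -0.3533  0.1759]
    [ 0.5609 -0.3522  0.165 ]
    [ 0.5766 -0.3511  0.1562]
    [ 0.5974 -0.3497  0.1638]
    [ 0.6161 -0.3487  0.1612]
```

```bash
cat >> h.py <<'E'
def down(jaw):  # jaw dir angle (deg, world, from +x): tool x down, y=jaw
    a=np.radians(jaw); y=np.array([np.cos(a),np.sin(a),0]); x=np.array([0,0,-1.]); return R.from_matrix(np.stack([x,y,np.cross(x,y)],1))
def jawang(st):
    M=R.from_rotvec(st['tcp_rot']).as_matrix(); return np.degrees(np.arctan2(M[1,1],M[0,1]))
def rel(p0,R0,p1,R1):
    "units: shift (30mm), turn(8deg)"
    return (R0.inv().apply(np.array(p1)-p0)/.03).round(2), ((R0.inv()*R1).as_rotvec()*180/np.pi/8).round(2)
def go(p,jaw,st=None):
    st=st or env.get_state(); d,t=rel(st['eef_pos'],R.from_rotvec(st['tcp_rot']),p,down(jaw)); print('tcp',st['eef_pos'].round(4),'jaw',round(jawang(st),1),'F',st['contact_force'].round(1),'gap',round(st['finger_gap']*85.4,1),'q',st['joint_positions'].round(2),'-> shift',d.tolist(),'turn',t.tolist()); 
E
python3 - <<'E'
from fit import *
for n in ['top','scene']:
    f=np.load(n+'.npz'); W=f['W'].reshape(-1,3); px=f['px'].reshape(-1,3).astype(int); ok=f['z'].ravel()>0
    W=W[ok];px=px[ok]; x,y,z=W.T; r,g,b=px.T
    loc=(abs(x-.53)<.2)&(abs(y-.265)<.22)
    line(W[loc&(z>.14)&(z<.2)&(r>110)&(r>2*g)&(r>2*b)&(x<.47)],n+' handle')
    P=W[loc&(z>.006)&(z<.02)&(g>1.3*r)]
    (c,s,a)=cv2.minAreaRect((P[:,:2]*1000).astype(np.float32)); print(n,'base',c,s,a)
    P=W[loc&(z>.12)&(z<.18)&(abs(r-g)<25)&(abs(g-b)<25)&(x>.47)]
    (c,s,a)=cv2.minAreaRect((P[:,:2]*1000).astype(np.float32)); print(n,'panel',c,s,a, np.linalg.lstsq(np.c_[P[:,:2],np.ones(len(P))],P[:,2],rcond=None)[0])
go([.549,.152,.30],26.2)
E
```

```text
top handle 233 mid [0.4306 0.2482] ztop [0.1675 0.1709 0.1739] len 0.115 angle of dir(from +y) deg 10.6
top base (529.2677001953125, 267.64617919921875) (149.77197265625, 279.8047790527344) 10.56955337524414
top panel (516.28173828125, 264.95452880859375) (114.09671020507812, 255.3249053955078) 10.731433868408203 [-0.27155094 -0.06898192  0.30296569]
scene handle 142 mid [0.4314 0.2478] ztop [0.1688 0.172  0.1749] len 0.117 angle of dir(from +y) deg 10.2
scene base (527.2731323242188, 265.5095520019531) (149.31451416015625, 284.90704345703125) 10.527575492858887
scene panel (515.5029296875, 259.0492858886719) (112.93514251708984, 255.607666015625) 10.787261009216309 [-0.22909378 -0.06854065  0.28114072]
tcp [0.2271 0.5823 0.2313] jaw 68.7 F [0.7 0.3 0.1] gap 85.6 q [ 1.2   0.35  1.63  0.    1.16 -0.  ] -> shift [-2.29, -9.47, 15.21] turn [5.31, -0.0, -0.0]
```

>>> {"fn": "step_arm", "kwargs": {
  "plan": [
    [[-1.5,-0.5,0.5],[0,0,0],85],
    [[-2.3,-1.5,2],[0,0,0],85],
    [[-2.3,-2.5,3.6],[0,0,0],85],
    [[-2.3,-3.4,5.2],[0,0,0],85],
    [[-2.3,-4.3,6.8],[0,0,0],85]
  ]
}}

```text
clock: 1.6
eef_pos: [0.3552, 0.4061, 0.3008]
tcp_rot: [0.292, 1.55, -0.29]
contact_force: [0.6, 0.9, 0.2]
finger_gap: 0.997
```

>>> {"fn": "step_arm", "kwargs": {
  "plan": [
    [[0,-0.8,1.3],[0,0,0],85],
    [[0,-1.6,2.7],[0,0,0],85],
    [[0,-2.5,4.1],[0,0,0],85],
    [[0,-3.4,5.5],[0,0,0],60],
    [[0,-4.2,6.8],[0,0,0],60]
  ]
}}

```text
clock: 2.1
eef_pos: [0.4996, 0.214, 0.3005]
tcp_rot: [0.292, 1.55, -0.292]
contact_force: [0.2, -0.2, 0.4]
finger_gap: 0.707
```

>>> {"fn": "step_arm", "kwargs": {
  "plan": [
    [[0,-0.4,0.8],[1,0,0],60],
    [[0,-0.97,1.61],[2,0,0],60],
    [[0,-0.97,1.61],[3,0,0],60],
    [[0,-0.97,1.61],[4.2,0,0],60],
    [[0,-0.97,1.61],[5.31,0,0],60]
  ]
}}

```text
clock: 2.6
eef_pos: [0.5332, 0.171, 0.3002]
tcp_rot: [0.854, 1.397, -0.854]
contact_force: [-0.0, 0.2, 0.1]
finger_gap: 0.703
```

```bash
cat > wk.py <<'E'
from fit import *
def wcloud(fn=None):
    st=env.get_state(); c=viewer.camera('wrist'); 
    if fn: cv2.imwrite('pics/'+fn,c['pixels'][:,:,::-1])
    W=cloud(c,st); ok=c['range_z'].ravel()>0
    return st,W.reshape(-1,3)[ok],c['pixels'].reshape(-1,3).astype(int)[ok]
E
python3 - <<'E'
from wk import *
st,W,px=wcloud('w0.png'); x,y,z=W.T
line(W[(abs(x-.549)<.05)&(abs(y-.153)<.05)&(z>.225)&(z<.245)],'knob')
go([.5495,.153,.206],26.2,st)
E
```

```text
knob 1993 mid [0.5481 0.1536] ztop [0.2332 0.235  0.236 ] len 0.062 angle of dir(from +y) deg 26.2
tcp [0.5332 0.171  0.3002] jaw 27.1 F [-0.   0.2  0.1] gap 60.0 q [ 0.31  0.19  1.69  0.    1.26 -0.17] -> shift [3.14, 0.21, 0.78] turn [0.11, -0.0, 0.0]
```

View pics/w0.png

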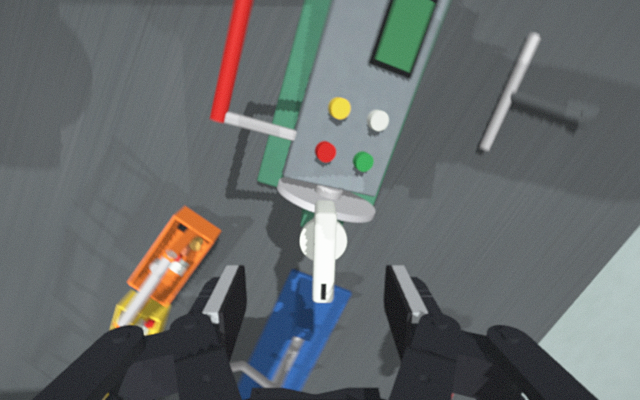

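The wrist view shows the white bar at (322,245) between the open fingers, in line with the jaws. I'll go down and grip it.

>>> {"fn": "step_arm", "kwargs": {
  "plan": [
    [[0,0.2,0.76],[0.1,0,0],60],
    [[0.8,0.2,0.76],[0.1,0,0],60],
    [[1.7,0.2,0.76],[0.1,0,0],60],
    [[2.6,0.2,0.76],[0.1,0,0],60],
    [[3.15,0.2,0.76],[0.1,0,0],60]
  ]
}}

```text
clock: 3.15
eef_pos: [0.548, 0.1537, 0.2037]
tcp_rot: [0.856, 1.397, -0.858]
contact_force: [-0.6, -0.2, 0.9]
finger_gap: 0.704
```

>>> {"fn": "step_arm", "kwargs": {
  "plan": [
    [[0,0,0],[0,0,0],40],
    [[0,0,0],[0,0,0],20],
    [[0,0,0],[0,0,0],5],
    [[0,0,0],[0,0,0],5],
    [[0,0,0],[0,0,0],5]
  ]
}}

```text
clock: 3.65
eef_pos: [0.549, 0.1539, 0.2072]
tcp_rot: [0.859, 1.394, -0.859]
contact_force: [-4.4, -2.2, 6.3]
finger_gap: 0.153
```

>>> {"fn": "step_arm", "kwargs": {
  "plan": [
    [[0,0,0],[-0.9,0,0],5],
    [[0,0,0],[-1.8,0,0],5],
    [[0,0,0],[-2.7,0,0],5],
    [[0,0,0],[-3.6,0,0],5],
    [[0,0,0],[-4.5,0,0],5]
  ]
}}

```text
clock: 4.15
eef_pos: [0.5484, 0.1534, 0.2072]
tcp_rot: [0.369, 1.539, -0.37]
contact_force: [-6.3, -5.0, 8.4]
finger_gap: 0.153
```

>>> {"fn": "step_arm", "kwargs": {
  "plan": [
    [[0,0,0],[-0.9,0,0],5],
    [[0,0,0],[-1.8,0,0],5],
    [[0,0,0],[-2.7,0,0],5],
    [[0,0,0],[-3.6,0,0],5],
    [[0,0,0],[-4.4,0,0],5]
  ]
}}

```text
clock: 4.65
eef_pos: [0.5483, 0.1527, 0.2072]
tcp_rot: [-0.114, 1.569, 0.111]
contact_force: [-6.6, -7.7, 9.3]
finger_gap: 0.155
```

```bash
python3 - <<'E'
from h import *
go([.549,.1535,.30],100.5)
E
```

```text
tcp [0.5483 0.1527 0.2072] jaw 98.2 F [-6.6 -7.7  9.3] gap 13.3 q [ 0.27  0.29  1.78 -0.    1.07 -1.44] -> shift [-3.09, 0.02, 0.02] turn [-0.28, -0.01, 0.01]
```

>>> {"fn": "step_arm", "kwargs": {
  "plan": [
    [[0,0,0],[0,0,0],45],
    [[0,0,0],[0,0,0],45],
    [[0,0,0],[0,0,0],45],
    [[-1.5,0,0],[0,0,0],45],
    [[-3.0,0,0],[0,0,0],45]
  ]
}}

```text
clock: 5.15
eef_pos: [0.5482, 0.1539, 0.2958]
tcp_rot: [-0.108, 1.571, 0.107]
contact_force: [0.6, -0.4, 0.6]
finger_gap: 0.524
```

>>> {"fn": "step_arm", "kwargs": {
  "plan": [
    [[0,0.7,-0.7],[1,0,0],45],
    [[0,1.5,-1.4],[2,0,0],45],
    [[0,2.2,-2.1],[3,0,0],45],
    [[0,3.0,-2.8],[4,0,0],45],
    [[0,3.7,-3.4],[5,0,0],45]
  ]
}}

```text
clock: 5.65
eef_pos: [0.4315, 0.2508, 0.2959]
tcp_rot: [0.445, 1.525, -0.444]
contact_force: [0.7, 0.8, -0.5]
finger_gap: 0.525
```

>>> {"fn": "step_arm", "kwargs": {
  "plan": [
    [[0,0,0],[1,0,0],45],
    [[0,0,0],[2,0,0],45],
    [[0,0,0],[3,0,0],45],
    [[0,0,0],[4,0,0],45],
    [[0,0,0],[5,0,0],45]
  ]
}}

```text
clock: 6.15
eef_pos: [0.4327, 0.2501, 0.2959]
tcp_rot: [0.981, 1.338, -0.98]
contact_force: [1.2, -0.4, -0.3]
finger_gap: 0.524
```

```bash
python3 - <<'E'
from wk import *
st,W,px=wcloud('w1.png'); x,y,z=W.T; r,g,b=px.T
line(W[(abs(x-.43)<.05)&(abs(y-.25)<.09)&(z>.14)&(z<.2)&(r>2*g)&(r>2*b)],'handle')
line(W[(abs(x-.549)<.05)&(abs(y-.153)<.05)&(z>.225)&(z<.245)],'knob')
go([.431,.248,.146],10.5,st)
E
```

```text
handle 2102 mid [0.429  0.2482] ztop [0.1699 0.1721 0.1733] len 0.116 angle of dir(from +y) deg 10.0
knob 153 mid [0.5578 0.156 ] ztop [0.2342 0.2349 0.2357] len 0.014 angle of dir(from +y) deg 79.2
tcp [0.4327 0.2501 0.2959] jaw 17.5 F [ 1.2 -0.4 -0.3] gap 44.7 q [0.52 0.09 1.82 0.   1.23 0.22] -> shift [5.0, -0.08, 0.05] turn [0.88, -0.0, -0.0]
```

>>> {"fn": "step_arm", "kwargs": {
  "plan": [
    [[0.5,-0.1,0],[0.9,0,0],45],
    [[1.7,-0.1,0],[0.9,0,0],45],
    [[3.0,-0.1,0],[0.9,0,0],45],
    [[4.2,-0.1,0],[0.9,0,0],45],
    [[4.95,-0.12,0],[0.9,0,0],45]
  ]
}}

```text
clock: 6.7
eef_pos: [0.4283, 0.2483, 0.1449]
tcp_rot: [1.067, 1.294, -1.07]
contact_force: [-0.2, 0.0, 0.1]
finger_gap: 0.525
```

>>> {"fn": "step_arm", "kwargs": {
  "plan": [
    [[0,0,0],[0,0,0],30],
    [[0,0,0],[0,0,0],15],
    [[0,0,0],[0,0,0],3],
    [[0,0,0],[0,0,0],3],
    [[0,0,0],[0,0,0],3]
  ]
}}

```text
clock: 7.2
eef_pos: [0.4298, 0.2491, 0.1484]
tcp_rot: [1.072, 1.291, -1.069]
contact_force: [-1.2, 0.5, 3.4]
finger_gap: 0.113
```

```bash
python3 - <<'E'
from h import *
st=env.get_state(); p0=st['eef_pos']; R0=R.from_rotvec(st['tcp_rot']); ps=np.radians(10.5)
go(p0,10.5,st)
piv=np.array([.5285,.2665,.135]); ex=np.array([np.cos(ps),np.sin(ps),0])
g=p0+[0,0,.019]-piv; print('r',np.hypot(g@ex,g[2]),'a',np.arctan2(g[2],-(g@ex)))
a0=np.arctan2(g[2],-(g@ex)); rr=.105
f=lambda a: rr*(-np.cos(a)*ex+np.sin(a)*np.array([0,0,1]))
for i in range(0,26):
    a=a0+(3.16-a0)*i/25; print(i,round(a,2),(R0.inv().apply(f(a)-f(a0))/.03).round(2).tolist())
E
```

```text
tcp [0.4298 0.2491 0.1484] jaw 10.7 F [-1.2  0.5  3.4] gap 9.7 q [0.52 0.26 1.98 0.   0.9  0.34] -> shift [0.0, 0.0, 0.0] turn [0.03, -0.01, -0.01]
r 0.10532092512546108 a 0.3129088109506191
0 0.31 [0.0, 0.0, 0.0]
1 0.43 [-0.37, 0.14, 0.0]
2 0.54 [-0.72, 0.33, 0.0]
3 0.65 [-1.05, 0.56, 0.0]
4 0.77 [-1.35, 0.82, 0.0]
5 0.88 [-1.62, 1.11, 0.0]
6 1.0 [-1.86, 1.43, 0.0]
7 1.11 [-2.05, 1.78, 0.01]
8 1.22 [-2.21, 2.14, 0.01]
9 1.34 [-2.32, 2.53, 0.01]
10 1.45 [-2.39, 2.92, 0.01]
11 1.57 [-2.42, 3.32, 0.01]
12 1.68 [-2.39, 3.71, 0.01]
13 1.79 [-2.33, 4.11, 0.01]
14 1.91 [-2.22, 4.49, 0.02]
15 2.02 [-2.06, 4.86, 0.02]
16 2.14 [-1.87, 5.21, 0.02]
17 2.25 [-1.64, 5.53, 0.02]
18 2.36 [-1.37, 5.82, 0.02]
19 2.48 [-1.07, 6.09, 0.02]
20 2.59 [-0.74, 6.31, 0.02]
21 2.7 [-0.39, 6.5, 0.02]
22 2.82 [-0.02, 6.65, 0.03]
23 2.93 [0.36, 6.75, 0.03]
24 3.05 [0.76, 6.81, 0.03]
25 3.16 [1.16, 6.83, 0.03]
```

>>> {"fn": "step_arm", "kwargs": {
  "plan": [
    [[-0.37,0.14,0],[0,0,0],3],
    [[-0.72,0.33,0],[0,0,0],3],
    [[-1.05,0.56,0],[0,0,0],3],
    [[-1.35,0.82,0],[0,0,0],3],
    [[-1.62,1.11,0],[0,0,0],3]
  ]
}}

```text
clock: 7.7
eef_pos: [0.4585, 0.2543, 0.1966]
tcp_rot: [1.066, 1.297, -1.077]
contact_force: [-17.1, 0.8, 10.2]
finger_gap: 0.116
```

```bash
python3 - <<'E'
from wk import *
c=viewer.camera('top'); W=cloud(c).reshape(-1,3); px=c['pixels'].reshape(-1,3).astype(int); x,y,z=W.T; r,g,b=px.T
line(W[(abs(x-.46)<.08)&(abs(y-.25)<.11)&(z>.14)&(z<.27)&(r>2*g)&(r>2*b)],'handle')
go([.5,.25,.2],10.5)
E
```

```text
handle 44 mid [0.5018 0.2055] ztop [0.1556 0.1898 0.2188] len 0.072 angle of dir(from +y) deg -88.9
tcp [0.4601 0.2547 0.1983] jaw 10.7 F [-19.5  -2.4  16.8] gap 9.7 q [0.5  0.24 1.87 0.   1.04 0.31] -> shift [-0.07, 1.28, 0.4] turn [0.02, -0.0, 0.05]
```

>>> {"fn": "step_arm", "kwargs": {
  "plan": [
    [[-0.28,0.28,0],[0,0,0],3],
    [[-0.49,0.62,0],[0,0,0],3],
    [[-0.66,1.0,0],[0,0,0],3],
    [[-0.77,1.4,0],[0,0,0],3],
    [[-0.84,1.8,0],[0,0,0],3]
  ]
}}

```text
clock: 8.25
eef_pos: [0.5146, 0.2648, 0.2229]
tcp_rot: [1.07, 1.293, -1.072]
contact_force: [-7.1, -0.4, 3.9]
finger_gap: 0.112
```

```bash
python3 - <<'E'
from wk import *
go([.5,.25,.2],10.5)
E
```

```text
tcp [0.5146 0.2648 0.2229] jaw 10.7 F [-7.1 -0.4  3.9] gap 9.5 q [0.47 0.29 1.74 0.   1.11 0.29] -> shift [0.76, -0.57, 0.4] turn [0.03, -0.0, 0.01]
```

>>> {"fn": "step_arm", "kwargs": {
  "plan": [
    [[-0.03,0.4,0],[0,0,0],3],
    [[0,0.8,0],[0,0,0],3],
    [[0.06,1.2,0],[0,0,0],3],
    [[0.18,1.59,0],[0,0,0],3],
    [[0.34,1.97,0],[0,0,0],3]
  ]
}}

```text
clock: 8.75
eef_pos: [0.5736, 0.2758, 0.2127]
tcp_rot: [1.07, 1.292, -1.071]
contact_force: [-5.5, -1.0, 1.5]
finger_gap: 0.117
```

```bash
python3 - <<'E'
from wk import *
go([.5,.25,.2],10.5)
E
```

```text
tcp [0.5736 0.2758 0.2127] jaw 10.7 F [-5.5 -1.   1.5] gap 10.0 q [ 0.45  0.39  1.63 -0.    1.13  0.26] -> shift [0.42, -2.57, 0.39] turn [0.03, 0.0, 0.0]
```

>>> {"fn": "step_arm", "kwargs": {
  "plan": [
    [[0.2,0.36,0],[0,0,0],3],
    [[0.43,0.68,0],[0,0,0],3],
    [[0.7,0.98,0],[0,0,0],3],
    [[1.0,1.25,0],[0,0,0],3],
    [[1.34,1.48,0],[0,0,0],3]
  ]
}}

```text
clock: 9.25
eef_pos: [0.6177, 0.2841, 0.1706]
tcp_rot: [1.071, 1.291, -1.07]
contact_force: [-3.5, -2.0, 3.1]
finger_gap: 0.116
```

```bash
python3 - <<'E'
from wk import *
go([.5,.25,.2],10.5)
E
```

```text
tcp [0.6177 0.2841 0.1706] jaw 10.7 F [-3.5 -2.   3.1] gap 9.9 q [ 0.43  0.49  1.56 -0.    1.09  0.24] -> shift [-0.99, -4.07, 0.39] turn [0.03, 0.0, -0.01]
```

>>> {"fn": "step_arm", "kwargs": {
  "plan": [
    [[0.35,0.2,0],[0,0,0],3],
    [[0.72,0.35,0],[0,0,0],3],
    [[1.1,0.46,0],[0,0,0],3],
    [[1.5,0.52,0],[0,0,0],3],
    [[1.92,0.54,0],[0,0,0],3]
  ]
}}

```text
clock: 9.75
eef_pos: [0.6316, 0.2872, 0.1149]
tcp_rot: [1.069, 1.294, -1.073]
contact_force: [-42.3, -15.0, 102.7]
finger_gap: 0.11
```

>>> {"fn": "step_arm", "kwargs": {
  "plan": [
    [[0.1,0,0],[0,0,0],3],
    [[0.2,0,0],[0,0,0],3],
    [[0.2,0,0],[0,0,0],3],
    [[0.2,0,0],[0,0,0],3],
    [[0.2,0,0],[0,0,0],3]
  ]
}}

```text
clock: 10.25
eef_pos: [0.6314, 0.2875, 0.1121]
tcp_rot: [1.07, 1.293, -1.071]
contact_force: [-23.2, -7.5, 49.0]
finger_gap: 0.117
```

```bash
python3 - <<'E'
from wk import *
go([.5,.25,.2],10.5)
c=viewer.camera('scene'); W=cloud(c).reshape(-1,3); px=c['pixels'].reshape(-1,3).astype(int); x,y,z=W.T; r,g,b=px.T
P=W[(x<.565)&(x>.49)&(abs(y-.27)<.07)&(z>.1)]
print(len(P),np.linalg.lstsq(np.c_[P[:,:2],np.ones(len(P))],P[:,2],rcond=None)[0], P.mean(0))
P=W[(r>2*g)&(r>2*b)&(x>.59)&(x<.68)&(y>.15)&(y<.38)&(z>.1)]; print(len(P),P.mean(0),np.percentile(P[:,2],[50,90]))
E
```

```text
tcp [0.6314 0.2875 0.1121] jaw 10.7 F [-23.2  -7.5  49. ] gap 10.0 q [0.42 0.58 1.56 0.   1.   0.24] -> shift [-2.93, -4.54, 0.41] turn [0.03, -0.01, 0.01]
1189 [ 2.86332626  1.42198811 -1.66826756] [0.53241762 0.28049973 0.25508507]
112 [0.63497585 0.26697977 0.14278856] [0.14066365 0.14657563]
```

>>> {"fn": "step_arm", "kwargs": {
  "plan": [
    [[-0.1,0,0],[0,0,0],20],
    [[-0.1,0,0],[0,0,0],40],
    [[-0.1,0,0],[0,0,0],40],
    [[-0.8,0,0],[0,0,0],40],
    [[-2,0,0],[0,0,0],40]
  ]
}}

```text
clock: 10.8
eef_pos: [0.631, 0.2864, 0.1637]
tcp_rot: [1.066, 1.294, -1.075]
contact_force: [-0.2, 0.4, 0.5]
finger_gap: 0.467
```

>>> {"fn": "step_arm", "kwargs": {
  "plan": [
    [[-1.5,0,0],[0,0,0],40],
    [[-3,0,0],[0,0,0],40],
    [[-4,0,0],[0,0,0],40],
    [[-4,-1,1],[0,0,0],40],
    [[-4,-2,2.5],[0,0,0],40]
  ]
}}

```text
clock: 11.3
eef_pos: [0.5893, 0.2069, 0.287]
tcp_rot: [1.07, 1.292, -1.067]
contact_force: [0.4, -0.9, -0.0]
finger_gap: 0.467
```

```bash
python3 - <<'E'
from wk import *
go([.549,.1535,.205],99)
st,W,px=wcloud('w2.png')
x,y,z=W.T; r,g,b=px.T
line(W[(r>2*g)&(r>2*b)&(x>.59)&(x<.68)&(y>.15)&(y<.38)&(z>.1)],'handle')
P=W[(x<.565)&(x>.49)&(abs(y-.27)<.06)&(z>.12)&(z<.16)]
print(len(P),np.linalg.lstsq(np.c_[P[:,:2],np.ones(len(P))],P[:,2],rcond=None)[0], P.mean(0))
line(W[(abs(x-.549)<.05)&(abs(y-.153)<.05)&(z>.225)&(z<.245)],'knob')
E
```

```text
tcp [0.5893 0.2069 0.287 ] jaw 10.8 F [ 0.4 -0.9 -0. ] gap 39.9 q [0.34 0.31 1.57 0.   1.26 0.15] -> shift [2.73, -1.66, 1.5] turn [-11.02, 0.01, -0.01]
handle 1976 mid [0.6293 0.2838] ztop [0.138  0.1407 0.1419] len 0.113 angle of dir(from +y) deg 10.4
16185 [-0.06209685 -0.01173053  0.1805708 ] [0.52719586 0.27439859 0.14461476]
knob 1407 mid [0.5486 0.1557] ztop [0.2279 0.2345 0.2357] len 0.062 angle of dir(from +y) deg -81.7
```

View pics/w2.png

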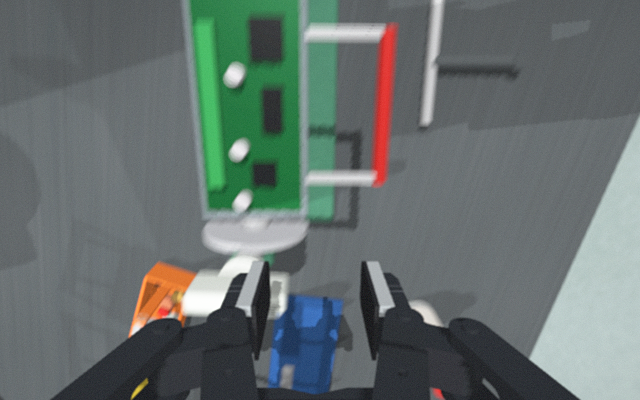

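The board is up and the handle bar centre is at z = 0.135, so the panel is at the far stop. The knob bar is at (235,290). Next I re-grip it and tighten.

>>> {"fn": "step_arm", "kwargs": {
  "plan": [
    [[0,-0.4,0.3],[-1,0,0],50],
    [[0,-0.8,0.7],[-2,0,0],50],
    [[0,-1.2,1.1],[-3,0,0],50],
    [[0,-1.66,1.5],[-4,0,0],50],
    [[0,-1.66,1.5],[-5,0,0],50]
  ]
}}

```text
clock: 11.85
eef_pos: [0.5476, 0.1511, 0.2862]
tcp_rot: [0.532, 1.505, -0.534]
contact_force: [0.2, 0.7, 0.8]
finger_gap: 0.583
```

>>> {"fn": "step_arm", "kwargs": {
  "plan": [
    [[0,0,0],[-1,0,0],50],
    [[0,0,0],[-2,0,0],50],
    [[0,0,0],[-3,0,0],50],
    [[0,0,0],[-4,0,0],50],
    [[0,0,0],[-5,0,0],50]
  ]
}}

```text
clock: 12.35
eef_pos: [0.5488, 0.1526, 0.2861]
tcp_rot: [-0.014, 1.571, 0.014]
contact_force: [0.4, 0.1, 0.2]
finger_gap: 0.584
```

>>> {"fn": "step_arm", "kwargs": {
  "plan": [
    [[0,0,0],[-0.9,0,0],50],
    [[0,0,0],[-0.9,0,0],50],
    [[0,0,0],[-0.9,0,0],50],
    [[0,0,0],[-0.9,0,0],50],
    [[0,0,0],[-0.9,0,0],50]
  ]
}}

```text
clock: 12.85
eef_pos: [0.5487, 0.1526, 0.2868]
tcp_rot: [-0.107, 1.568, 0.107]
contact_force: [-0.7, -0.6, -0.5]
finger_gap: 0.584
```

```bash
python3 - <<'E'
from wk import *
go([.549,.1535,.205],98.3)
E
```

```text
tcp [0.5487 0.1526 0.2868] jaw 97.8 F [-0.7 -0.6 -0.5] gap 49.8 q [ 0.27  0.22  1.69 -0.    1.23 -1.44] -> shift [2.73, 0.03, 0.02] turn [-0.06, -0.0, 0.0]
```

>>> {"fn": "step_arm", "kwargs": {
  "plan": [
    [[0.9,0.03,0],[0,0,0],50],
    [[1.8,0.03,0],[0,0,0],50],
    [[2.7,0.03,0],[0,0,0],50],
    [[2.7,0.03,0],[0,0,0],50],
    [[2.7,0.03,0],[0,0,0],20]
  ]
}}

```text
clock: 13.35
eef_pos: [0.5485, 0.1536, 0.2064]
tcp_rot: [-0.108, 1.569, 0.108]
contact_force: [0.0, -0.1, -0.1]
finger_gap: 0.425
```

>>> {"fn": "step_arm", "kwargs": {
  "plan": [
    [[0,0,0],[0,0,0],5],
    [[0,0,0],[0,0,0],5],
    [[0,0,0],[0,0,0],5],
    [[0,0,0],[0,0,0],5],
    [[0,0,0],[0,0,0],5]
  ]
}}

```text
clock: 13.85
eef_pos: [0.5496, 0.1529, 0.2079]
tcp_rot: [-0.109, 1.565, 0.108]
contact_force: [-0.4, -5.2, 2.8]
finger_gap: 0.154
```

>>> {"fn": "step_arm", "kwargs": {
  "plan": [
    [[0,0,0],[0.9,0,0],5],
    [[0,0,0],[1.8,0,0],5],
    [[0,0,0],[2.7,0,0],5],
    [[0,0,0],[3.6,0,0],5],
    [[0,0,0],[4.5,0,0],5]
  ]
}}

```text
clock: 14.35
eef_pos: [0.5497, 0.1528, 0.208]
tcp_rot: [0.388, 1.532, -0.388]
contact_force: [0.5, -6.4, 3.4]
finger_gap: 0.152
```

>>> {"fn": "step_arm", "kwargs": {
  "plan": [
    [[0,0,0],[0.9,0,0],5],
    [[0,0,0],[1.8,0,0],5],
    [[0,0,0],[2.7,0,0],5],
    [[0,0,0],[3.6,0,0],5],
    [[0,0,0],[4.5,0,0],5]
  ]
}}

```text
clock: 14.85
eef_pos: [0.5497, 0.1526, 0.208]
tcp_rot: [0.874, 1.385, -0.873]
contact_force: [1.0, -6.7, 3.3]
finger_gap: 0.155
```

>>> {"fn": "step_arm", "kwargs": {
  "plan": [
    [[0,0,0],[0.4,0,0],5],
    [[0,0,0],[0.8,0,0],5],
    [[0,0,0],[0.9,0,0],5],
    [[0,0,0],[0.9,0,0],5],
    [[0,0,0],[0.9,0,0],5]
  ]
}}

```text
clock: 15.35
eef_pos: [0.5497, 0.1526, 0.208]
tcp_rot: [0.964, 1.343, -0.963]
contact_force: [0.5, -6.0, 3.7]
finger_gap: 0.151
```

```bash
python3 - <<'E'
from wk import *
go([.549,.1535,.205],20.3); print(env.get_state()['ft_torque'])
E
```

```text
tcp [0.5497 0.1526 0.208 ] jaw 18.8 F [ 0.5 -6.   3.7] gap 12.9 q [ 0.27  0.29  1.78 -0.    1.07 -0.06] -> shift [0.1, -0.01, -0.04] turn [-0.19, 0.02, -0.02]
[-1.01080666 -0.19047853  0.6671943 ]
```

>>> {"fn": "step_arm", "kwargs": {
  "plan": [
    [[0,0,0],[-0.15,0,0],20],
    [[0,0,0],[-0.15,0,0],40],
    [[0,0,0],[-0.15,0,0],50],
    [[-1.5,0,0],[-0.15,0,0],50],
    [[-3,0,0],[0,0,0],50]
  ]
}}

```text
clock: 15.85
eef_pos: [0.5475, 0.1534, 0.2961]
tcp_rot: [0.964, 1.348, -0.968]
contact_force: [1.1, 0.2, -0.1]
finger_gap: 0.587
```

>>> {"fn": "step_arm", "kwargs": {
  "plan": [
    [[-0.3,-0.8,1.3],[0,0,0],50],
    [[-0.3,-1.6,2.6],[0,0,0],50],
    [[-0.3,-2.4,3.9],[0,0,0],50],
    [[-0.3,-3.2,5.2],[0,0,0],50],
    [[-0.3,-4,6.5],[0,0,0],50]
  ]
}}

```text
clock: 16.35
eef_pos: [0.4968, -0.071, 0.3054]
tcp_rot: [0.966, 1.346, -0.965]
contact_force: [0.4, -0.3, -0.2]
finger_gap: 0.584
```

>>> {"fn": "step_arm", "kwargs": {
  "plan": [
    [[0,-0.8,1.3],[0.9,0,0],50],
    [[0,-1.6,2.6],[1.8,0,0],50],
    [[0,-2.4,3.9],[2.7,0,0],50],
    [[0,-3.2,5.2],[3.6,0,0],50],
    [[0,-4.3,6.6],[4.5,0,0],50]
  ]
}}

```text
clock: 16.85
eef_pos: [0.4396, -0.297, 0.3054]
tcp_rot: [1.432, 1.047, -1.431]
contact_force: [1.6, -0.8, -0.2]
finger_gap: 0.59
```

```bash
cat > look.py <<'E'
from wk import *
import sys
def look(col,x0,y0,fn=None,rx=.06,ry=.085):
    st,W,px=wcloud(fn); x,y,z=W.T
    line(W[(abs(y-y0)<ry)&(abs(x-x0)<rx)&(z>.095)&(z<.13)],'wrist '+col)
    c=viewer.camera('top'); P=cloud(c).reshape(-1,3); x,y,z=P.T
    line(P[(abs(y-y0)<ry)&(abs(x-x0)<rx)&(z>.095)&(z<.13)],'top '+col)
    return st
E
python3 - <<'E'
from look import *
st=look('blue',.44,-.30,'w3.png')
go([.4405,-.301,.086],-17.5,st)
c=save('scene','s3.png')
W=cloud(c).reshape(-1,3); x,y,z=W.T
for i,y0 in enumerate([-.02,-.155,-.31]):
    line(W[(abs(y-y0)<.06)&(abs(x-.435)<.06)&(z>.095)&(z<.13)],['orange','yellow','blue'][i])
line(W[(abs(x-.549)<.05)&(abs(y-.153)<.05)&(z>.225)&(z<.245)],'knob')
E
```

```text
wrist blue 984 mid [ 0.4526 -0.3325] ztop [0.1079 0.1104 0.1117] len 0.104 angle of dir(from +y) deg -15.6
top blue 156 mid [ 0.457  -0.3269] ztop [0.104  0.1089 0.1122] len 0.09 angle of dir(from +y) deg -15.4
tcp [ 0.4396 -0.297   0.3054] jaw -17.6 F [ 1.6 -0.8 -0.2] gap 50.4 q [-0.6   0.14  1.75  0.    1.26 -0.29] -> shift [7.31, 0.06, 0.12] turn [-0.01, -0.0, -0.01]
orange 214 mid [ 0.4316 -0.023 ] ztop [0.1042 0.1099 0.1129] len 0.109 angle of dir(from +y) deg -10.3
yellow 215 mid [ 0.4259 -0.1635] ztop [0.1058 0.1097 0.1122] len 0.1 angle of dir(from +y) deg 4.7
blue 244 mid [ 0.4576 -0.3257] ztop [0.1061 0.1102 0.113 ] len 0.092 angle of dir(from +y) deg -19.0
knob 132 mid [0.5485 0.1515] ztop [0.2307 0.2345 0.2374] len 0.064 angle of dir(from +y) deg 21.1
```

View pics/w3.png

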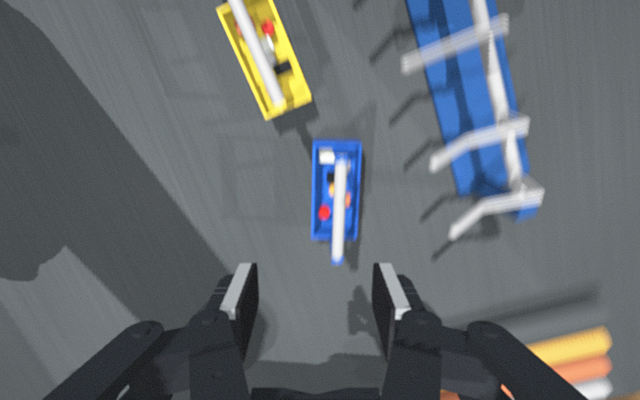

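The blue basket, now at (335,190) in the wrist view, has been knocked about 3 cm. I'll re-measure it.

```bash
python3 - <<'E'
from look import *
st=look('blue',.455,-.34,None,.06,.08)
go([.457,-.335,.086],-17.5,st)
E
```

```text
wrist blue 1294 mid [ 0.4529 -0.3326] ztop [0.1077 0.1103 0.1117] len 0.108 angle of dir(from +y) deg -18.2
top blue 177 mid [ 0.4588 -0.3221] ztop [0.1041 0.1086 0.1125] len 0.086 angle of dir(from +y) deg -18.1
tcp [ 0.4388 -0.2978  0.305 ] jaw -17.6 F [ 0.4  0.4 -0.1] gap 49.8 q [-0.6   0.14  1.75 -0.    1.26 -0.29] -> shift [7.3, 0.95, 1.0] turn [-0.01, 0.0, -0.0]
```

>>> {"fn": "step_arm", "kwargs": {
  "plan": [
    [[1.2,0.82,0.97],[-0.05,0,0],50],
    [[2.6,0.82,0.97],[-0.05,0,0],50],
    [[4.1,0.82,0.97],[-0.05,0,0],50],
    [[5.6,0.82,0.97],[-0.05,0,0],50],
    [[6.6,0.82,0.97],[-0.05,0,0],50]
  ]
}}

```text
clock: 17.6
eef_pos: [0.4543, -0.328, 0.1043]
tcp_rot: [1.421, 1.06, -1.422]
contact_force: [0.1, 0.2, -0.4]
finger_gap: 0.585
```

>>> {"fn": "step_arm", "kwargs": {
  "plan": [
    [[0.7,0,0],[0,0,0],50],
    [[0.7,0,0],[0,0,0],30],
    [[0.7,0,0],[0,0,0],3],
    [[0.7,0,0],[0,0,0],3],
    [[0.7,0,0],[0,0,0],3]
  ]
}}

```text
clock: 18.1
eef_pos: [0.4556, -0.3306, 0.0874]
tcp_rot: [1.423, 1.053, -1.421]
contact_force: [0.5, 1.2, 1.5]
finger_gap: 0.116
```

```bash
python3 - <<'E'
from h import *
go([.4878,-.3275,.185],4.3)
E
```

```text
tcp [ 0.4556 -0.3306  0.0874] jaw -16.9 F [0.5 1.2 1.5] gap 9.9 q [-0.63  0.44  1.88  0.    0.82 -0.34] -> shift [-3.25, 1.01, -0.41] turn [-2.64, 0.01, -0.01]
```

>>> {"fn": "step_arm", "kwargs": {
  "plan": [
    [[-0.6,0,0],[0,0,0],3],
    [[-1.3,0,0],[0,0,0],3],
    [[-2,0,0],[0,0,0],3],
    [[-2.7,0,0],[0,0,0],3],
    [[-3.3,0,0],[0,0,0],3]
  ]
}}

```text
clock: 18.6
eef_pos: [0.4549, -0.3306, 0.1871]
tcp_rot: [1.423, 1.053, -1.422]
contact_force: [-0.3, -0.9, -2.3]
finger_gap: 0.116
```

>>> {"fn": "step_arm", "kwargs": {
  "plan": [
    [[0,0.2,0],[-0.5,0,0],3],
    [[0,0.4,-0.2],[-1.1,0,0],3],
    [[0,0.7,-0.3],[-1.7,0,0],3],
    [[0,1,-0.4],[-2.3,0,0],3],
    [[0,1,-0.4],[-2.65,0,0],3]
  ]
}}

```text
clock: 19.1
eef_pos: [0.488, -0.3278, 0.186]
tcp_rot: [1.151, 1.243, -1.15]
contact_force: [-0.6, 0.9, -2.0]
finger_gap: 0.116
```

```bash
python3 - <<'E'
from wk import *
st,W,px=wcloud('w4.png'); x,y,z=W.T
k=(x>.5)&(x<.66)&(y<-.1)&(z>.15)&(z<.2)
P=W[k]
a=np.radians(4.3)
v=(P[:,1]+.3208)*np.cos(a)-(P[:,0]-.5775)*np.sin(a)*-1*-1  # along rack y
u=(P[:,0]-.5775)*np.cos(a)+(P[:,1]+.3208)*np.sin(a)
h,e=np.histogram(v,bins=np.arange(-.06,.2,.004)); print([(round(e[i]+.002,3),int(n)) for i,n in enumerate(h) if n>10])
for v0 in (-.03,.03,.105,.165):
    k=abs(v-v0)<.012
    if k.sum()>10: print(v0,k.sum(),'v',v[k].mean().round(4),'u range',np.percentile(u[k],[1,99]).round(4))
go([.5775,-.3208,.185],4.3,st); go([.5775,-.3208,.142],4.3,st)
E
```

```text
[(np.float64(-0.034), 212), (np.float64(-0.03), 1092), (np.float64(-0.026), 1026), (np.float64(0.006), 96), (np.float64(0.026), 560), (np.float64(0.03), 1522), (np.float64(0.034), 809), (np.float64(0.102), 2244), (np.float64(0.106), 1872), (np.float64(0.11), 55)]
-0.03 2330 v -0.0289 u range [-0.0354  0.0371]
0.03 2891 v 0.0302 u range [-0.0433  0.0358]
0.105 4171 v 0.1038 u range [-0.043   0.0358]
tcp [ 0.488  -0.3278  0.186 ] jaw 4.5 F [-0.6  0.9 -2. ] gap 9.9 q [-0.59  0.34  1.76  0.    1.04 -0.67] -> shift [0.04, 2.99, 0.0] turn [0.03, 0.01, -0.01]
tcp [ 0.488  -0.3278  0.186 ] jaw 4.5 F [-0.6  0.9 -2. ] gap 9.9 q [-0.59  0.34  1.76  0.    1.04 -0.67] -> shift [1.47, 2.99, 0.0] turn [0.03, 0.01, -0.01]
```

View pics/w4.png

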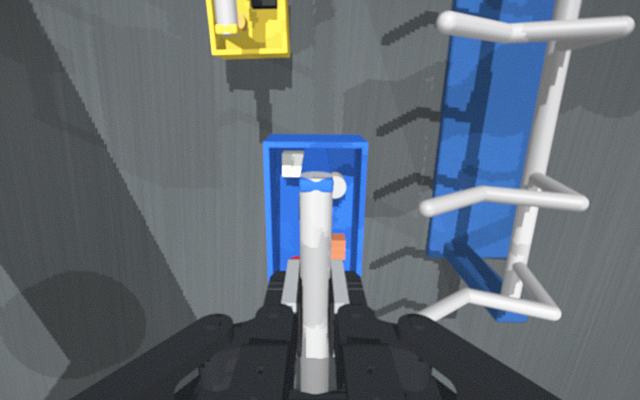

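>>> {"fn": "step_arm", "kwargs": {
  "plan": [
    [[0,0.6,-0.05],[0,0,0],3],
    [[0,1.2,-0.05],[0,0,0],3],
    [[0,1.8,-0.05],[0,0,0],3],
    [[0,2.4,-0.05],[0,0,0],3],
    [[0,2.93,-0.05],[0,0,0],3]
  ]
}}

```text
clock: 19.65
eef_pos: [0.576, -0.3193, 0.1855]
tcp_rot: [1.155, 1.242, -1.154]
contact_force: [-0.2, -0.7, -2.1]
finger_gap: 0.12
```

>>> {"fn": "step_arm", "kwargs": {
  "plan": [
    [[0,0,0],[0,0,0],3],
    [[0.4,0,0],[0,0,0],3],
    [[0.8,0,0],[0,0,0],3],
    [[1.2,0,0],[0,0,0],3],
    [[1.38,0,0],[0,0,0],3]
  ]
}}

```text
clock: 20.15
eef_pos: [0.5747, -0.3196, 0.1434]
tcp_rot: [1.155, 1.243, -1.153]
contact_force: [-0.5, 4.8, 23.1]
finger_gap: 0.115
```

```bash
python3 - <<'E'
from h import *
go([.5775,-.3208,.142],4.3)
E
```

```text
tcp [ 0.5747 -0.3196  0.1434] jaw 4.3 F [-0.5  4.8 23.1] gap 9.8 q [-0.51  0.49  1.63  0.    1.02 -0.59] -> shift [0.05, 0.09, 0.05] turn [-0.01, -0.0, -0.01]
```

>>> {"fn": "step_arm", "kwargs": {
  "plan": [
    [[0,0,0],[0,0,0],15],
    [[0,0,0],[0,0,0],35],
    [[0,0,0],[0,0,0],40],
    [[-1,0,0],[0,0,0],40],
    [[-2.5,0,0],[0,0,0],40]
  ]
}}

```text
clock: 20.65
eef_pos: [0.5725, -0.3187, 0.2164]
tcp_rot: [1.154, 1.25, -1.156]
contact_force: [1.3, -1.2, 0.0]
finger_gap: 0.466
```

>>> {"fn": "step_arm", "kwargs": {
  "plan": [
    [[-1.5,0,0],[0,0,0],50],
    [[-2.8,-0.8,-0.8],[0,0,0],50],
    [[-2.8,-1.7,-2],[0,0,0],50],
    [[-2.8,-2.7,-3.2],[0,0,0],50],
    [[-2.8,-3.6,-4.3],[0,0,0],50]
  ]
}}

```text
clock: 21.15
eef_pos: [0.4553, -0.1979, 0.3027]
tcp_rot: [1.154, 1.243, -1.154]
contact_force: [0.4, 0.2, -0.2]
finger_gap: 0.585
```

>>> {"fn": "step_arm", "kwargs": {
  "plan": [
    [[0,-0.5,-0.7],[0,0,0],50],
    [[0,-1,-1.4],[0,0,0],50],
    [[0,-1,-1.4],[0,0,0],50],
    [[0,-1,-1.4],[0,0,0],50],
    [[0,-1,-1.4],[0,0,0],50]
  ]
}}

```text
clock: 21.65
eef_pos: [0.4245, -0.16, 0.3028]
tcp_rot: [1.154, 1.243, -1.154]
contact_force: [0.0, -0.3, 0.3]
finger_gap: 0.585
```

```bash
python3 - <<'E'
from look import *
st=look('yellow',.425,-.155,'w5.png',.06,.068)
go([.425,-.155,.086],4.7,st)
c=save('scene','s5.png'); W=cloud(c).reshape(-1,3); x,y,z=W.T
line(W[(abs(y+.155)<.068)&(abs(x-.43)<.06)&(z>.095)&(z<.13)],'scene yellow')
line(W[(abs(y+.32)<.08)&(abs(x-.575)<.015)&(z>.162)&(z<.18)],'scene blue bar hung')
E
```

```text
wrist yellow 1365 mid [ 0.4243 -0.1665] ztop [0.1079 0.1104 0.1118] len 0.108 angle of dir(from +y) deg 5.9
top yellow 143 mid [ 0.4248 -0.1459] ztop [0.1054 0.1084 0.1114] len 0.071 angle of dir(from +y) deg 5.8
tcp [ 0.4245 -0.16    0.3028] jaw 4.3 F [ 0.  -0.3  0.3] gap 50.0 q [-0.36  0.01  1.89 -0.    1.24 -0.44] -> shift [7.23, 0.02, -0.17] turn [-0.05, 0.0, -0.0]
scene yellow 239 mid [ 0.4262 -0.1673] ztop [0.1045 0.1101 0.1129] len 0.108 angle of dir(from +y) deg 4.7
scene blue bar hung 319 mid [ 0.5754 -0.3234] ztop [0.1637 0.1665 0.1689] len 0.109 angle of dir(from +y) deg 4.5
```

View pics/s5.png

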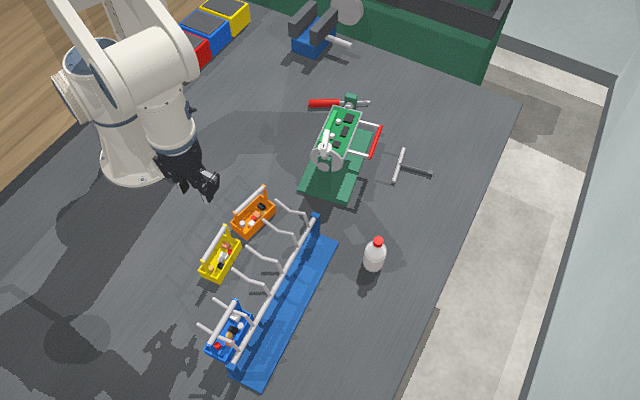

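The scene picture shows the blue basket hanging level at (228,330). Yellow is at (220,258), unmoved. I'll grip yellow.

>>> {"fn": "step_arm", "kwargs": {
  "plan": [
    [[1.2,0,0.23],[-0.08,0,0],50],
    [[2.6,0,0.23],[-0.08,0,0],50],
    [[4.1,0,0.23],[-0.08,0,0],50],
    [[5.6,0,0.23],[-0.08,0,0],50],
    [[6.6,0,0.23],[-0.08,0,0],50]
  ]
}}

```text
clock: 22.3
eef_pos: [0.4233, -0.1662, 0.1018]
tcp_rot: [1.145, 1.251, -1.147]
contact_force: [-0.2, -0.9, 0.8]
finger_gap: 0.59
```

>>> {"fn": "step_arm", "kwargs": {
  "plan": [
    [[0.6,0,0],[0,0,0],50],
    [[0.6,0,0],[0,0,0],30],
    [[0.6,0,0],[0,0,0],3],
    [[0.6,0,0],[0,0,0],3],
    [[0.6,0,0],[0,0,0],3]
  ]
}}

```text
clock: 22.8
eef_pos: [0.4252, -0.1667, 0.0876]
tcp_rot: [1.146, 1.247, -1.145]
contact_force: [-0.1, -0.2, -2.7]
finger_gap: 0.116
```

>>> {"fn": "step_arm", "kwargs": {
  "plan": [
    [[-0.6,0,0],[0,0,0],3],
    [[-1.3,0,0],[0,0,0],3],
    [[-2,0,0],[0,0,0],3],
    [[-2.7,0,0],[0,0,0],3],
    [[-3.3,0,0],[0,0,0],3]
  ]
}}

```text
clock: 23.3
eef_pos: [0.4247, -0.1664, 0.1875]
tcp_rot: [1.146, 1.247, -1.145]
contact_force: [0.1, -1.2, -2.1]
finger_gap: 0.117
```

```bash
python3 - <<'E'
from h import *
go([.4785,-.1928,.186],4.3); go([.566,-.186,.186],4.3)
E
```

```text
tcp [ 0.4247 -0.1664  0.1875] jaw 4.9 F [ 0.1 -1.2 -2.1] gap 9.9 q [-0.38  0.14  2.03  0.    0.97 -0.46] -> shift [0.05, 1.71, 1.03] turn [0.08, 0.01, -0.01]
tcp [ 0.4247 -0.1664  0.1875] jaw 4.9 F [ 0.1 -1.2 -2.1] gap 9.9 q [-0.38  0.14  2.03  0.    0.97 -0.46] -> shift [0.06, 4.64, 1.06] turn [0.08, 0.01, -0.01]
```

>>> {"fn": "step_arm", "kwargs": {
  "plan": [
    [[0,0.4,0.3],[0.05,0,0],3],
    [[0,0.8,0.6],[0.08,0,0],3],
    [[0,1.2,0.9],[0.08,0,0],3],
    [[0,1.7,1.05],[0.08,0,0],3],
    [[0,2.1,1.05],[0.08,0,0],3]
  ]
}}

```text
clock: 23.8
eef_pos: [0.4912, -0.1931, 0.1845]
tcp_rot: [1.154, 1.244, -1.155]
contact_force: [0.0, 0.1, -3.3]
finger_gap: 0.117
```

>>> {"fn": "step_arm", "kwargs": {
  "plan": [
    [[0,0.5,0.02],[0,0,0],3],
    [[0,1.1,0.02],[0,0,0],3],
    [[0,1.7,0.02],[0,0,0],3],
    [[0,2.3,0.02],[0,0,0],3],
    [[0,2.54,0.02],[0,0,0],3]
  ]
}}

```text
clock: 24.3
eef_pos: [0.5679, -0.1867, 0.185]
tcp_rot: [1.153, 1.244, -1.153]
contact_force: [0.8, -0.3, -2.7]
finger_gap: 0.115
```

>>> {"fn": "step_arm", "kwargs": {
  "plan": [
    [[0,0,0],[0,0,0],3],
    [[0.4,0,0],[0,0,0],3],
    [[0.8,0,0],[0,0,0],3],
    [[1.2,0,0],[0,0,0],3],
    [[1.42,0,0],[0,0,0],3]
  ]
}}

```text
clock: 24.8
eef_pos: [0.5657, -0.187, 0.1429]
tcp_rot: [1.154, 1.244, -1.154]
contact_force: [-17.1, 7.4, 57.1]
finger_gap: 0.118
```

```bash
python3 - <<'E'
from h import *
go([.566,-.186,.1435],4.3)
E
```

```text
tcp [ 0.5657 -0.187   0.1429] jaw 4.3 F [-17.1   7.4  57.1] gap 10.1 q [-0.32  0.4   1.77  0.    0.96 -0.4 ] -> shift [-0.02, 0.01, -0.03] turn [-0.0, -0.0, 0.0]
```

>>> {"fn": "step_arm", "kwargs": {
  "plan": [
    [[-0.1,0,0],[0,0,0],15],
    [[-0.1,0,0],[0,0,0],35],
    [[-0.1,0,0],[0,0,0],40],
    [[-1,0,0],[0,0,0],40],
    [[-2.5,0,0],[0,0,0],40]
  ]
}}

```text
clock: 25.3
eef_pos: [0.5638, -0.1865, 0.2156]
tcp_rot: [1.152, 1.25, -1.157]
contact_force: [0.5, 0.0, -0.4]
finger_gap: 0.465
```

>>> {"fn": "step_arm", "kwargs": {
  "plan": [
    [[-1.5,0,0],[0,0,0],50],
    [[-2.8,-0.8,-0.8],[0,0,0],50],
    [[-2.8,-1.6,-2],[0,0,0],50],
    [[-2.8,-2.4,-3.2],[0,0,0],50],
    [[-2.8,-3.2,-4.4],[0,0,0],50]
  ]
}}

```text
clock: 25.8
eef_pos: [0.4591, -0.0618, 0.3021]
tcp_rot: [1.155, 1.243, -1.154]
contact_force: [0.3, 1.4, 0.2]
finger_gap: 0.587
```

>>> {"fn": "step_arm", "kwargs": {
  "plan": [
    [[0,-0.5,-0.7],[0.6,0,0],50],
    [[0,-0.9,-1.4],[1.2,0,0],50],
    [[0,-0.9,-1.4],[1.8,0,0],50],
    [[0,-0.9,-1.4],[1.8,0,0],50],
    [[0,-0.9,-1.4],[1.8,0,0],50]
  ]
}}

```text
clock: 26.3
eef_pos: [0.4304, -0.023, 0.302]
tcp_rot: [1.336, 1.122, -1.336]
contact_force: [0.3, -0.9, -0.4]
finger_gap: 0.582
```

```bash
python3 - <<'E'
from look import *
st=look('orange',.43,-.022,'w6.png',.06,.085)
go([.431,-.0225,.086],-10,st)
c=save('scene','s6.png'); W=cloud(c).reshape(-1,3); x,y,z=W.T
line(W[(abs(y+.022)<.085)&(abs(x-.43)<.06)&(z>.095)&(z<.13)],'scene orange')
line(W[(abs(y+.32)<.065)&(abs(x-.575)<.015)&(z>.162)&(z<.18)],'scene blue bar hung')
line(W[(abs(y+.186)<.065)&(abs(x-.567)<.015)&(z>.162)&(z<.18)],'scene yellow bar hung')
E
```

```text
wrist orange 1370 mid [ 0.4284 -0.0222] ztop [0.1082 0.1105 0.1118] len 0.108 angle of dir(from +y) deg -9.9
top orange few 0
tcp [ 0.4304 -0.023   0.302 ] jaw -10.0 F [ 0.3 -0.9 -0.4] gap 49.7 q [-0.06 -0.03  1.93 -0.    1.24  0.12] -> shift [7.2, 0.02, -0.02] turn [0.01, 0.0, -0.0]
scene orange 217 mid [ 0.4314 -0.023 ] ztop [0.1043 0.1094 0.1126] len 0.109 angle of dir(from +y) deg -10.1
scene blue bar hung 310 mid [ 0.5754 -0.3233] ztop [0.1636 0.1666 0.1693] len 0.109 angle of dir(from +y) deg 4.5
scene yellow bar hung 256 mid [ 0.5663 -0.1872] ztop [0.1635 0.1666 0.169 ] len 0.108 angle of dir(from +y) deg 3.4
```

>>> {"fn": "step_arm", "kwargs": {
  "plan": [
    [[1.2,0,0],[0,0,0],50],
    [[2.6,0,0],[0,0,0],50],
    [[4.1,0,0],[0,0,0],50],
    [[5.6,0,0],[0,0,0],50],
    [[6.6,0,0],[0,0,0],50]
  ]
}}

```text
clock: 26.95
eef_pos: [0.429, -0.0232, 0.1014]
tcp_rot: [1.336, 1.123, -1.339]
contact_force: [-0.5, -0.3, -0.1]
finger_gap: 0.582
```

>>> {"fn": "step_arm", "kwargs": {
  "plan": [
    [[0.6,0,0],[0,0,0],50],
    [[0.6,0,0],[0,0,0],30],
    [[0.6,0,0],[0,0,0],3],
    [[0.6,0,0],[0,0,0],3],
    [[0.6,0,0],[0,0,0],3]
  ]
}}

```text
clock: 27.45
eef_pos: [0.431, -0.023, 0.087]
tcp_rot: [1.339, 1.119, -1.336]
contact_force: [0.0, 0.2, -0.9]
finger_gap: 0.12
```

>>> {"fn": "step_arm", "kwargs": {
  "plan": [
    [[-0.6,0,0],[0,0,0],3],
    [[-1.3,0,0],[0,0,0],3],
    [[-2,0,0],[0,0,0],3],
    [[-2.7,0,0],[0,0,0],3],
    [[-3.3,0,0],[0,0,0],3]
  ]
}}

```text
clock: 27.95
eef_pos: [0.4305, -0.0229, 0.1869]
tcp_rot: [1.339, 1.119, -1.336]
contact_force: [-0.2, 0.7, -3.4]
finger_gap: 0.118
```

```bash
python3 - <<'E'
from h import *
go([.4675,-.0578,.186],4.3); go([.556,-.0515,.186],4.3)
E
```

```text
tcp [ 0.4305 -0.0229  0.1869] jaw -10.1 F [-0.2  0.7 -3.4] gap 10.1 q [-0.06  0.1   2.08  0.    0.96  0.12] -> shift [0.03, 1.42, 0.93] turn [-1.8, 0.0, -0.01]
tcp [ 0.4305 -0.0229  0.1869] jaw -10.1 F [-0.2  0.7 -3.4] gap 10.1 q [-0.06  0.1   2.08  0.    0.96  0.12] -> shift [0.04, 4.29, 0.21] turn [-1.8, 0.0, -0.01]
```

>>> {"fn": "step_arm", "kwargs": {
  "plan": [
    [[0,0.4,0.3],[-0.4,0,0],3],
    [[0,0.8,0.6],[-0.9,0,0],3],
    [[0,1.2,0.9],[-1.4,0,0],3],
    [[0,1.42,0.93],[-1.8,0,0],3],
    [[0,1.42,0.93],[-1.8,0,0],3]
  ]
}}

```text
clock: 28.45
eef_pos: [0.4681, -0.0582, 0.1857]
tcp_rot: [1.154, 1.242, -1.152]
contact_force: [-0.3, 0.2, -2.7]
finger_gap: 0.117
```

>>> {"fn": "step_arm", "kwargs": {
  "plan": [
    [[0,0.6,0],[0,0,0],3],
    [[0,1.2,0],[0,0,0],3],
    [[0,1.8,0],[0,0,0],3],
    [[0,2.4,0],[0,0,0],3],
    [[0,2.95,0],[0,0,0],3]
  ]
}}

```text
clock: 28.95
eef_pos: [0.5558, -0.0507, 0.1854]
tcp_rot: [1.155, 1.243, -1.155]
contact_force: [0.2, -0.1, -2.8]
finger_gap: 0.116
```

>>> {"fn": "step_arm", "kwargs": {
  "plan": [
    [[0,0,0],[0,0,0],3],
    [[0.4,0,0],[0,0,0],3],
    [[0.8,0,0],[0,0,0],3],
    [[1.2,0,0],[0,0,0],3],
    [[1.38,0,0],[0,0,0],3]
  ]
}}

```text
clock: 29.45
eef_pos: [0.5553, -0.0511, 0.1428]
tcp_rot: [1.154, 1.244, -1.154]
contact_force: [1.9, 0.7, 16.9]
finger_gap: 0.116
```

```bash
python3 - <<'E'
from h import *
go([.556,-.0515,.1435],4.3)
E
```

```text
tcp [ 0.5553 -0.0511  0.1428] jaw 4.3 F [ 1.9  0.7 16.9] gap 9.9 q [-0.09  0.35  1.86  0.    0.93 -0.17] -> shift [-0.02, 0.02, 0.01] turn [-0.0, -0.0, -0.0]
```

Seated. I'll release, retreat and check everything.

>>> {"fn": "step_arm", "kwargs": {
  "plan": [
    [[-0.05,0,0],[0,0,0],15],
    [[-0.05,0,0],[0,0,0],35],
    [[-0.05,0,0],[0,0,0],40],
    [[-1,0,0],[0,0,0],40],
    [[-2.5,0,0],[0,0,0],40]
  ]
}}

```text
clock: 29.95
eef_pos: [0.5534, -0.051, 0.2169]
tcp_rot: [1.151, 1.249, -1.158]
contact_force: [0.6, -1.1, -0.8]
finger_gap: 0.471
```

>>> {"fn": "step_arm", "kwargs": {
  "plan": [
    [[-1.5,0,0],[0,0,0],40],
    [[-3,-0.8,0],[0,0,0],40],
    [[-3,-2.2,0],[0,0,0],40],
    [[-3,-3.6,0],[0,0,0],40],
    [[-3,-5,0],[0,0,0],40]
  ]
}}

```text
clock: 30.45
eef_pos: [0.4043, -0.0624, 0.3088]
tcp_rot: [1.154, 1.243, -1.153]
contact_force: [-1.0, -0.0, 0.8]
finger_gap: 0.468
```

>>> {"fn": "step_arm", "kwargs": {
  "plan": [
    [[0,-0.5,0],[0,0,0],40],
    [[0,-1,0],[0,0,0],40],
    [[0,-1,0],[0,0,0],40],
    [[0,-1,0],[0,0,0],40],
    [[0,-1,0],[0,0,0],40]
  ]
}}

```text
clock: 30.95
eef_pos: [0.3772, -0.0647, 0.3087]
tcp_rot: [1.154, 1.244, -1.153]
contact_force: [-1.0, 0.1, -0.3]
finger_gap: 0.47
```

```bash
python3 - <<'E'
from wk import *
go([.4,0,.3],4.3)
for n in ['scene','top']:
    c=save(n,n+'7.png'); W=cloud(c).reshape(-1,3); px=c['pixels'].reshape(-1,3).astype(int); x,y,z=W.T; r,g,b=px.T
    print(n)
    for nm,X,Y in [('blue',.576,-.3215),('yellow',.567,-.187),('orange',.557,-.052)]:
        line(W[(abs(y-Y)<.064)&(abs(x-X)<.017)&(z>.162)&(z<.18)],nm)
    line(W[(abs(x-.549)<.05)&(abs(y-.153)<.05)&(z>.225)&(z<.245)],'knob')
    line(W[(r>2*g)&(r>2*b)&(x>.6)&(x<.66)&(y>.2)&(y<.37)&(z>.1)&(z<.2)],'handle')
E
```

```text
tcp [ 0.3772 -0.0647  0.3087] jaw 4.3 F [-1.   0.1 -0.3] gap 40.1 q [-0.17 -0.12  2.    0.    1.26 -0.25] -> shift [0.29, 0.92, -2.09] turn [0.0, 0.0, -0.0]
scene
blue 320 mid [ 0.5754 -0.3233] ztop [0.1632 0.1665 0.1691] len 0.109 angle of dir(from +y) deg 4.4
yellow 254 mid [ 0.5664 -0.1868] ztop [0.1636 0.1666 0.1692] len 0.108 angle of dir(from +y) deg 3.4
orange 216 mid [ 0.5562 -0.0519] ztop [0.1635 0.1665 0.1688] len 0.107 angle of dir(from +y) deg 5.1
knob 136 mid [0.5488 0.1512] ztop [0.2302 0.2346 0.2369] len 0.063 angle of dir(from +y) deg 20.8
handle 140 mid [0.6314 0.2841] ztop [0.1368 0.1404 0.1428] len 0.115 angle of dir(from +y) deg 10.8
top
blue 201 mid [ 0.5762 -0.3229] ztop [0.1629 0.1654 0.1686] len 0.109 angle of dir(from +y) deg 4.5
yellow 197 mid [ 0.5664 -0.1857] ztop [0.1632 0.1657 0.1695] len 0.109 angle of dir(from +y) deg 4.0
orange 198 mid [ 0.5564 -0.0492] ztop [0.1634 0.1657 0.169 ] len 0.108 angle of dir(from +y) deg 4.1
knob 177 mid [0.5496 0.1546] ztop [0.2302 0.2335 0.2368] len 0.061 angle of dir(from +y) deg 19.8
handle 202 mid [0.6319 0.286 ] ztop [0.1354 0.1395 0.1429] len 0.114 angle of dir(from +y) deg 10.5
```

View pics/scene7.png

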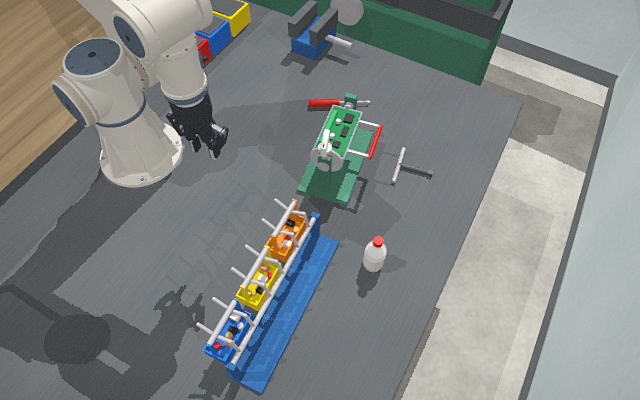

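All three baskets hang level on their own hooks, at about (228,330), (260,285) and (288,240). The board side is up and the knob is tight. Handing in.

```bash
python3 -c "
from bench import workorder; print(workorder.finish_job())"
```

```text
the job is handed in; nothing more can be done
None
```

I handed the job in after about 31 s of robot time, with everything in the task done. The system gives no verdict, so what follows rests on my own last checks.

- **Knob and panel:** I loosened the knob from about 1.30 to about 0.04 rad and swung the panel over at about 1.1 rad/s. I then tightened the knob to about 1.39 rad. The handle bar now sits 135 mm above the bench, which puts the panel at its far stop with the circuit board up.
- **Baskets:** Blue is on hook 3, yellow on hook 2 and orange on hook 1. Both fixed cameras put each bar about 3 mm or less from its seat, and the baskets look level. The blue one was knocked about 3 cm during the run, so I measured it again before picking it up.
- **Bystanders and gripper:** The oil bottle, screwdriver and chuck key look where they were in the last picture; I did not measure them. The gripper is clear of everything.

**Close to a limit:** as the panel met the stop, I pressed the handle a little too far and the tool force reached about 110 N (the limit is 120 N). Lowering the yellow basket onto its hook gave about 60 N.

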